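Screw a lamp's lens ring home with the pin spanner

ROBOT

A 7-joint arm with a two-finger parallel gripper is mounted at the origin on the work surface. World frame = base frame: x ahead of the robot, y to its left, z up, the work surface at z = 0. Lengths are in m, angles in rad, forces in N, time in s.
With the tool pointing down it reaches from about 0.425 to 0.925 m from the base axis. Payload 6.8 kg.
Tool frame: the origin (TCP) lies at the very end of the fingers, on their centre line; the grasp point (between the pads) lies 19 mm behind it; z points along the fingers, y is the direction in which the jaws open and shut (so a half turn about z gives the same grasp; the last joint's range is limited). The gripper opens to 85 mm and grips with 20 to 120 N. Pads are 22 mm wide; open, the fingers measure 114 mm over their backs; the gripper's body (76 mm by 85 mm) begins 54 mm behind the grasp point. The pads swing forward as they close: fully open they stand 13 mm farther back than shut.
Start: joints at [1.24, 0.477, 0.022, 1.555, -0.011, 1.109, -0.083], TCP at [0.149, -0.658, 0.231] pointing down, gripper open.
Joint ranges: [-2.96, 2.96], [-0.34, 2.1], [-1.41, 1.46], [0.24, 2.44], [-1.37, 4.51], [0.17, 1.92], [-2.96, 2.96]. Speed limits (rad/s): [2.39, 2.39, 3.14, 3.14, 3.14, 3.14, 3.14].

INTERFACE

Orientations are given as a rotation vector (axis times angle).
In Python, from bench import monitor, viewer, job gives the robot as it stands. The module is installed in compiled form; this text tells all that it offers.
- The arm moves only by the tool drive_tool, never from a script. Its argument "commands" is a list of rows, each an object with "linear": the shift along the tool's x, y, z in m, a list of three; "dr": the turn, a rotation vector about the tool's x, y, z in degrees, a list of three; "jaw": the closure, from 0 (fully open) to 1 (shut). A call has 1 to 8 rows; each row shifts and turns the pose as measured when the row begins, along the tool's axes as they then stand; what a row does not reach is not made up. A row lasts 1/8 s, in which the tool goes at most 62.5 mm and 10.7 degrees, less where a joint would pass 70% of its speed; a pose out of reach is approached as far as the arm can. A call is refused whole if a number of a shift passes 0.0625 or a number of a turn 10.7, either way. A call with a gripper value outside its range is refused whole. The fingers move at their own pace and stop on an object; "force" is the grip in N (left out, the last holds). Time passes only in rows, so rows that do not move let the fingers close. It gives the time, the measured TCP pose, the force and the opening at its end, in the units of the state.
- monitor.get_obs(): the state, without advancing time (a new reading comes with each control period).
- viewer.grab_frame(name): name is "scene" or "top" or "wrist"; returns the picture (400x640x3 uint8, red, green, blue); there is no depth.
- viewer.calibration(name): a dict with "K" (3x3 intrinsics, pixels), "R" (3x3) and "t" (3): a world point X has camera coordinates R X + t. Camera axes: x right, y down, z forward; pixel columns grow to the right and rows downward; lengths in m; the calibration is good to about 2 mm. A picture is of the moment at which its call begins: read the wrist's pose just before it. calibration takes no time and is no camera call; for the wrist camera it gives the pose at the moment of the call.
- job.hand_in(): hands the job in, once; it reports no verdict.
The state is a dict: "clock": time; "joints": joint angles; "qvel": joint speeds; "tau": joint torques, N m; "tcp_pos": TCP position; "orientation": TCP orientation; "contact_force": force on the tool from outside, world axes, zero at the start; "moment": the same for the moment, N m; "grip_width": finger opening in m.
Only numpy, scipy, OpenCV 4.12 (cv2) and the standard library are available. Lean on these libraries where they do the work, as an engineer would, in place of code of your own. Each camera call takes 0.05 s, during which the arm holds its last target.

TASK

Take the two-pin T-handle spanner from its stand, drop its pins fully into the two holes of the recessed lens ring of the round lamp, and turn the ring clockwise until it comes up against its stop. Be gentle: the glass behind the ring cracks if the spanner bears on the lamp with more than about 20 N. Then put the spanner back upright in its stand, and leave everything else on the bench where it is.

Things in the scene. Friction and masses are not known exactly. Their poses are not given: they have to be found in the camera images.
- lamp: Round grey metal lamp fixed face up: 120 mm across its foot, 100 mm across its head, 85 mm high, a small black socket at its -x side. Origin: centre of its underside, z up. In its open bore (76 mm) lies the lens ring, 9 mm below the rim, on a rubber gasket: the ring stays put below 2 N, then sinks 1 mm per 5 N pressed on it, at most 5 mm, and springs back
- ring_face (a point): Centre of the lens ring's top face, 76 mm above the lamp's underside; axes as the lamp's (does not turn with the ring). Flat steel ring, 74 mm outside, 36 mm inside, 8 mm thick, two through holes of 7.5 mm diameter opposite one another, each 24 mm from the axis. It turns about its axis with 0.16 N m friction; the gasket twists 1 rad per 4 N m, so the stop is felt as a torque rising at that rate
- ring (a joint): Turn of the lens ring, rad, growing clockwise seen from above; 0.3 to 0.7 at the start, stop (home) at 1.2. The line through its holes stands at A minus this value from the lamp's x axis (counter-clockwise from above positive), give or take the gasket's twist; A, the thread's start, is not measured, anywhere from -0.4 to 0.4: see the holes, or feel for them with the pins
- stand_seat (a point): Centre of the ledge in the spanner's stand, 22 mm above the bench, z up. Grey plastic round stand fixed to the bench, 90 mm across, 28 mm high, with a round pocket of 73 mm diameter, 6 mm deep, whose ledge carries the spanner's disc, and a 58 mm hole through the middle for the pins
- spanner_bar (a point): Centre of the spanner's T-bar, where it is grasped: level steel bar 90 mm long (its x axis), 14 mm wide (y), 18 mm high (z), 71 mm above the underside of the spanner's disc, on a 12 mm shaft. z points up along the spanner's axis; the bar is parallel to the line through the two pins. About 0.35 kg in all
- spanner_hub (a point): Centre of the underside of the spanner's disc (68 mm diameter, 10 mm thick). Two round-nosed pins, 6 mm diameter, stick 7 mm down, 24 mm either side of the axis along x. Pins fully in the holes: this point is on the ring's face; pins standing on the face: 7 mm above. Axes as spanner_bar. The 20 N counts the push and both pins' side forces together (0.16 N m makes 7 N)
There are look-alikes about, which are no part of the job. Leave any pink look-alike of the part that bears spanner_bar alone.

How it is judged:
By the outcome, as a careful person would: the job done as asked, in the order asked, and still so for the second after the job is handed in, with the robot touching nothing.
It also fails if it takes over 67 s, if anything falls off the work surface, if the arm or the gripper's body presses on something with over 40 N, if the wrist force passes 120 N, or if a joint passes its speed limit or range.

## Working session

There is one attempt and no reset: what is moved stays moved. The work goes in short steps, Python scripts to look and compute and a tool call to move; the robot and the scene stay as the last step left them, time stands still between calls to the robot, and variables do not carry over. Pictures are saved under pics/ and viewed, and the job is handed in when it is done.

Besides the shell and the picture viewer there is one more tool, called after "Request:" as name(argument=value, ...), one argument or row to a line, values as JSON. drive_tool: Moves the arm, as the interface text tells. Its arguments: {"type":"object","properties":{"commands":{"type":"array"},"force":{"type":"number"}},"required":["commands"]}

```bash
mkdir -p pics; ls
python3 - <<'E'
from bench import monitor, viewer, job
import cv2,numpy as np
print(monitor.get_obs())
for n in ["scene","top","wrist"]:
    c=viewer.calibration(n); print(n,np.round(c["K"],1).tolist(),np.round(c["R"],4).tolist(),np.round(c["t"],4).tolist())
    cv2.imwrite(f"pics/{n}0.png",viewer.grab_frame(n)[:,:,::-1])
E
```

```text
pics
{'clock': 0.0, 'joints': array([ 1.23993474,  0.47782364,  0.02236694,  1.5564343 , -0.01149899,
        1.10933052, -0.08312532]), 'qvel': array([ 1.53398324e-03, -3.79531725e-04,  1.75202662e-03, -1.10418748e-03,
        1.49460359e-03, -5.74613391e-04, -7.73563048e-05]), 'tau': array([ 2.82235760e-04, -5.96450472e+01,  1.60754666e+00, -2.81194907e+01,
        1.24232116e-02,  9.33530799e-03,  3.24925929e-05]), 'tcp_pos': array([ 0.14896079, -0.6577491 ,  0.23031772]), 'orientation': array([-3.12030966e+00, -3.48943842e-01,  5.63649726e-04]), 'contact_force': array([-0.08141583,  0.0469881 , -0.5035596 ]), 'moment': array([ 0.02310722, -0.02097864,  0.05745549]), 'grip_width': 0.08557759092181107}
scene [[454.0, 0.0, 318.9], [0.0, 454.0, 192.1], [0.0, 0.0, 1.0]] [[-0.1093, 0.9938, 0.0216], [0.6247, 0.0856, -0.7761], [-0.7731, -0.0714, -0.6302]] [0.0654, -0.2839, 1.4791]
top [[482.9, 0.0, 307.3], [0.0, 482.9, 207.3], [0.0, 0.0, 1.0]] [[0.003, -1.0, -0.0092], [-0.9979, -0.0024, -0.0654], [0.0654, 0.0094, -0.9978]] [-0.007, 0.5911, 0.915]
wrist [[305.3, 0.0, 316.6], [0.0, 305.3, 201.2], [0.0, 0.0, 1.0]] [[0.2209, -0.9753, -0.0009], [-0.9332, -0.2116, 0.2903], [-0.2833, -0.0633, -0.9569]] [-0.6742, -0.0362, 0.3795]
```

View pics/scene0.png

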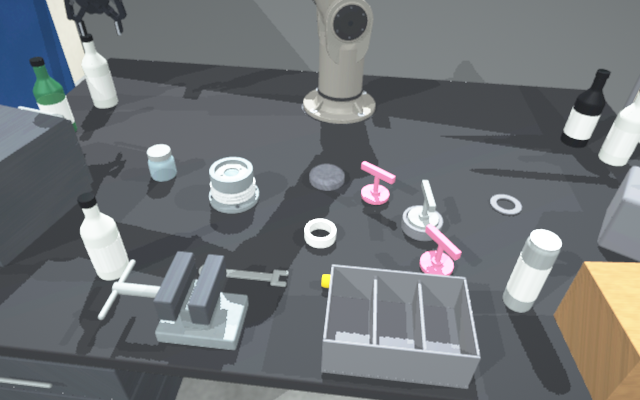

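View pics/top0.png

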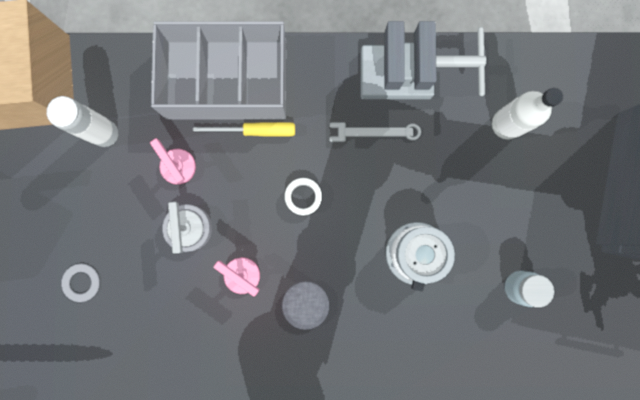

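View pics/wrist0.png

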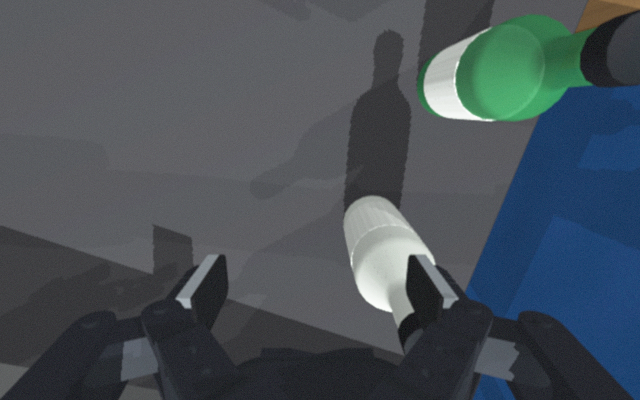

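The picture shows three T-handle candidates in the top view: the grey one in the round stand at (183,228), a pink one at (177,165) and a pink one at (240,277). I choose the grey one. The lamp is at (420,253), with its black socket at (417,286). Next is a close crop of each.

Run:
```python
import cv2,numpy as np
a=cv2.imread("pics/top0.png"); s=cv2.imread("pics/scene0.png")
z=lambda i,x,y,w,h,k:cv2.resize(i[y:y+h,x:x+w],None,fx=k,fy=k,interpolation=cv2.INTER_CUBIC)
l=z(a,145,190,80,80,5); r=z(a,380,215,80,80,5)
cv2.imwrite("pics/c1.png",np.hstack([l,r]))
l=z(s,390,170,70,80,5); r=z(s,195,145,80,80,5)
cv2.imwrite("pics/c2.png",np.hstack([l,r]))
```

```text
(no output)
```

View pics/c1.png

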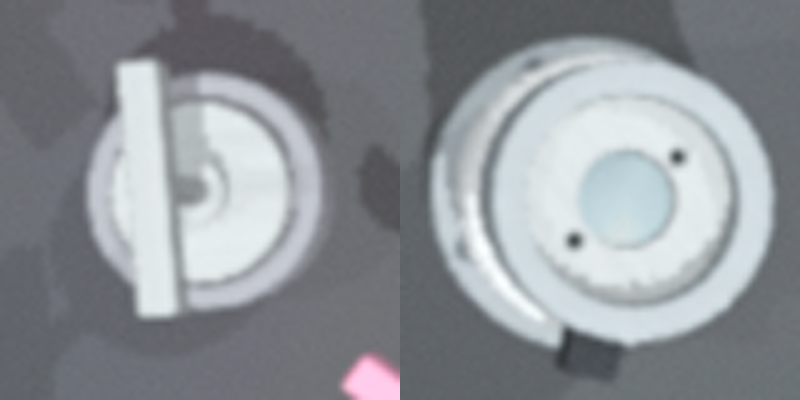

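View pics/c2.png

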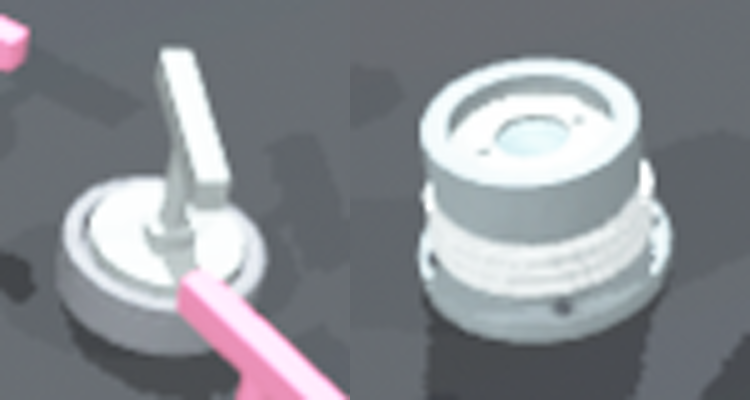

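The grey spanner stands in the stand, with its bar running along rows in the crop. The lamp's two holes show clearly, at crop (278,157) and (174,240).

```bash
cat > h.py <<'E'
from bench import monitor, viewer, job
import cv2,numpy as np
from scipy.spatial.transform import Rotation as Ro
def ray(n,uv,z,c=None):
    c=c or viewer.calibration(n); K,R,t=map(np.array,(c["K"],c["R"],c["t"]))
    d=R.T@np.linalg.inv(K)@np.array([uv[0],uv[1],1.]); o=-R.T@t
    return o+d*(z-o[2])/d[2]
def proj(n,X,c=None):
    c=c or viewer.calibration(n); p=np.array(c["K"])@(np.array(c["R"])@np.array(X)+c["t"]); return p[:2]/p[2]
def st():
    o=monitor.get_obs(); R=Ro.from_rotvec(o["orientation"]).as_matrix()
    print("t",round(o["clock"],2),"p",o["tcp_pos"].round(4),"x",R[:,0].round(3),"z",R[:,2].round(3),"yawx",round(np.degrees(np.arctan2(R[1,0],R[0,0])),2),"F",o["contact_force"].round(1),"M",o["moment"].round(2),"w",round(o["grip_width"],4),"q",o["joints"].round(2))
    return o,R
E
python3 - <<'E'
from h import *
f=lambda x0,y0,cx,cy:(x0+(cx+.5)/5-.5,y0+(cy+.5)/5-.5)
g=lambda x0,y0,L,z:np.array([ray("top",f(x0,y0,*p),z) for p in L])
b=g(145,190,[(117,62),(157,60),(182,315),(138,318)],.102);print(b.round(4),b.mean(0))
v=(b[3]+b[2]-b[0]-b[1])/2;print("len",np.linalg.norm(v),np.degrees(np.arctan2(v[1],v[0])), np.linalg.norm(b[0]-b[1]))
print("stand",g(145,190,[(205,190),(88,190),(322,190),(205,72),(205,308)],.028).round(4))
h=g(380,215,[(278,157),(174,240)],.076);d=h[0]-h[1];print("holes",h,h.mean(0),np.linalg.norm(d),np.degrees(np.arctan2(d[1],d[0])))
print("rim",g(380,215,[(233,203),(94,203),(372,203),(233,62),(233,346)],.085).round(4))
k=g(380,215,[(192,355)],.03);print("socket",k)
# scene
fs=lambda x0,y0,L,z:np.array([ray("scene",f(x0,y0,*p),z) for p in L])
h=fs(195,145,[(578-350,120),(484-350,153)],.076);d=h[0]-h[1];print("sc holes",h,h.mean(0),np.linalg.norm(d),np.degrees(np.arctan2(d[1],d[0])))
b=fs(390,170,[(160,50),(190,50),(230,183),(195,187)],.102);print("bar",b.round(4),b.mean(0))
E
```

```text
[[0.5946 0.2404 0.102 ]
 [0.5953 0.2262 0.102 ]
 [0.5055 0.2155 0.102 ]
 [0.5044 0.231  0.102 ]] [0.54992176 0.22828624 0.102     ]
len 0.09056519939802449 -173.64366519078814 0.014194878014908112
stand [[0.5511 0.2277 0.028 ]
 [0.5509 0.2726 0.028 ]
 [0.5512 0.1827 0.028 ]
 [0.5964 0.2286 0.028 ]
 [0.506  0.2268 0.028 ]]
holes [[ 0.51806483 -0.23671926  0.076     ]
 [ 0.48815905 -0.1989438   0.076     ]] [ 0.50311194 -0.21783153  0.076     ] 0.04818029328021578 -51.63232392746276
rim [[ 0.5018 -0.2182  0.085 ]
 [ 0.5016 -0.1687  0.085 ]
 [ 0.5019 -0.2676  0.085 ]
 [ 0.552  -0.2188  0.085 ]
 [ 0.4512 -0.2175  0.085 ]]
socket [[ 0.44277552 -0.21493993  0.03      ]]
sc holes [[ 0.48762207 -0.20019153  0.076     ]
 [ 0.51875816 -0.2366456   0.076     ]] [ 0.50319012 -0.21841856  0.076     ] 0.04794115699080407 130.50124731791746
bar [[0.5069 0.217  0.102 ]
 [0.5051 0.2303 0.102 ]
 [0.5948 0.24   0.102 ]
 [0.5993 0.2253 0.102 ]] [0.55151041 0.2281603  0.102     ]
```

```bash
cat >> h.py <<'E'
import json
def plan(pos,yaw,n=8,vmax=.05,wmax=10.,keep=True):
    """rows toward pos, tool straight down with tool x at world yaw (deg)"""
    o,R=st(); p=o["tcp_pos"].copy(); y=np.radians(yaw)
    Rt=np.array([[np.cos(y),np.sin(y),0],[np.sin(y),-np.cos(y),0],[0,0,-1]])
    rows=[]
    for i in range(n):
        d=np.array(pos)-p; L=np.linalg.norm(d); s=d*min(1,vmax/max(L,1e-9))
        rv=Ro.from_matrix(R.T@Rt).as_rotvec(degrees=True); A=np.linalg.norm(rv); r=rv*min(1,wmax/max(A,1e-9))
        if L<3e-4 and A<.1: break
        rows.append((np.round(R.T@s,4).tolist(),np.round(r,1).tolist()))
        p=p+s; R=R@Ro.from_rotvec(r,degrees=True).as_matrix()
    for q in rows: print(*q)
    print("end",p.round(3))
E
python3 -c "
from h import *
plan([.48,-.30,.25],100)"
```

```text
t 0.15 p [ 0.149  -0.6579  0.2306] x [ 0.975  0.221 -0.   ] z [-0.     0.001 -1.   ] yawx 12.77 F [ 0.6 -0.3  0.3] M [-0.02  0.02  0.04] w 0.0853 q [ 1.24  0.48  0.02  1.56 -0.01  1.11 -0.08]
[0.0412, -0.0283, -0.002] [-0.0, -0.0, -10.0]
[0.0455, -0.0207, -0.002] [-0.0, -0.0, -10.0]
[0.0484, -0.0125, -0.002] [-0.0, -0.0, -10.0]
[0.0498, -0.0039, -0.002] [-0.0, -0.0, -10.0]
[0.0497, 0.0048, -0.002] [-0.0, -0.0, -10.0]
[0.0481, 0.0134, -0.002] [-0.0, -0.0, -10.0]
[0.0451, 0.0215, -0.002] [-0.0, -0.0, -10.0]
[0.0407, 0.029, -0.002] [-0.0, -0.0, -10.0]
end [ 0.42  -0.364  0.247]
```

Request:
drive_tool(
  commands=[
    {"linear":[0.041,-0.028,-0.002],"dr":[0,0,-10],"jaw":0},
    {"linear":[0.046,-0.021,-0.002],"dr":[0,0,-10],"jaw":0},
    {"linear":[0.048,-0.013,-0.002],"dr":[0,0,-10],"jaw":0},
    {"linear":[0.05,-0.004,-0.002],"dr":[0,0,-10],"jaw":0},
    {"linear":[0.05,0.005,-0.002],"dr":[0,0,-10],"jaw":0},
    {"linear":[0.048,0.013,-0.002],"dr":[0,0,-10],"jaw":0},
    {"linear":[0.045,0.022,-0.002],"dr":[0,0,-10],"jaw":0},
    {"linear":[0.041,0.029,-0.002],"dr":[0,0,-10],"jaw":0},
  ],
)

```text
clock: 1.15
tcp_pos: [0.4184, -0.3529, 0.2442]
orientation: [-2.123, -2.309, 0.003]
contact_force: [-0.1, 0.3, 0.1]
grip_width: 0.0853
```

```bash
python3 -c "
from h import *
plan([.50,-.218,.25],135)
cv2.imwrite('pics/w1.png',viewer.grab_frame('wrist')[:,:,::-1])"
```

```text
t 1.15 p [ 0.4184 -0.3529  0.2442] x [-0.084  0.996  0.002] z [-0.005  0.002 -1.   ] yawx 94.82 F [-0.1  0.3  0.1] M [-0.06  0.01  0.07] w 0.0853 q [ 0.93  0.29 -0.41  1.82  0.13  1.06  0.55]
[0.0404, 0.0294, -0.0019] [-0.1, -0.1, -10.0]
[0.0347, 0.0359, -0.0019] [-0.1, -0.1, -10.0]
[0.0279, 0.0414, -0.0019] [-0.1, -0.1, -10.0]
[0.0032, 0.0071, -0.0003] [-0.1, -0.1, -10.0]
[0.0, 0.0, 0.0] [-0.0, -0.0, -0.2]
end [ 0.5   -0.218  0.25 ]
```

View pics/w1.png

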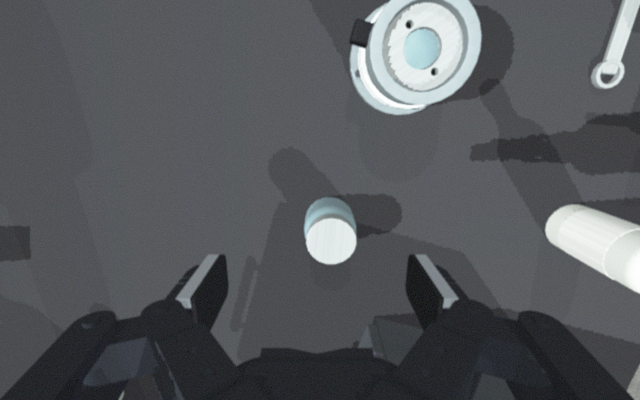

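The wrist view shows the lamp at (421,47), its holes at about (410,24) and (434,71), and its socket at (361,32).

```bash
python3 -c "
from h import *
a=cv2.imread('pics/w1.png')
cv2.imwrite('pics/w1c.png',cv2.resize(a[0:130,330:500],None,fx=4,fy=4,interpolation=cv2.INTER_CUBIC))"
```

```text
(no output)
```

View pics/w1c.png

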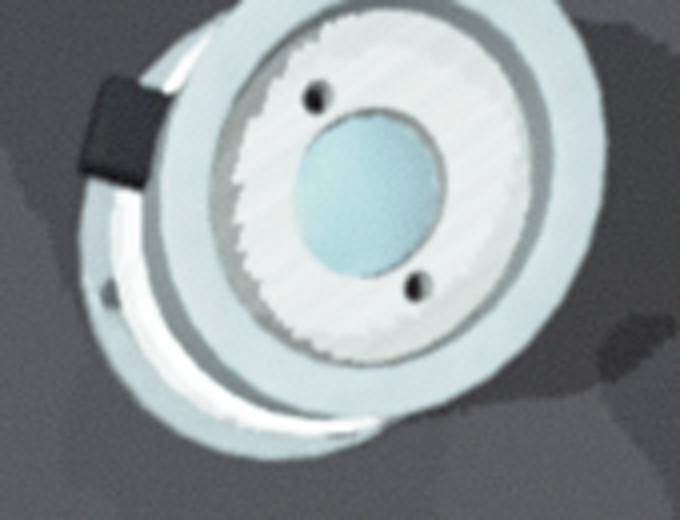

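```bash
python3 -c "
from h import *
h=np.array([ray('wrist',(330+(x+.5)/4-.5,(y+.5)/4-.5),.076) for x,y in[(318,98),(417,287)]]);d=h[1]-h[0]
print(h,h.mean(0),np.linalg.norm(d),np.degrees(np.arctan2(d[1],d[0])))
plan([.55,.0,.20],186.4,vmax=.055)"
```

```text
[[ 0.49425689 -0.18960632  0.076     ]
 [ 0.52500355 -0.2264593   0.076     ]] [ 0.50963022 -0.20803281  0.076     ] 0.04799478525422754 -50.16155351138429
t 1.2 p [ 0.424  -0.3458  0.2448] x [-0.101  0.995  0.005] z [-0.001  0.005 -1.   ] yawx 95.78 F [3.8 4.6 1. ] M [ 0.31 -0.24  0.06] w 0.0853 q [ 0.92  0.29 -0.42  1.82  0.13  1.06  0.55]
[0.0491, 0.0238, 0.0069] [0.0, -0.0, -10.0]
[0.0443, 0.0319, 0.0068] [0.0, -0.0, -10.0]
[0.038, 0.0391, 0.0068] [0.0, -0.0, -10.0]
[0.0307, 0.0452, 0.0068] [0.0, -0.0, -10.0]
[0.0224, 0.0498, 0.0067] [0.0, -0.0, -10.0]
[0.0134, 0.0529, 0.0067] [0.0, -0.0, -10.0]
[0.003, 0.0403, 0.005] [0.0, -0.0, -10.0]
[0.0, 0.0, 0.0] [0.0, -0.0, -10.0]
end [0.55 0.   0.2 ]
```

Request:
drive_tool(
  commands=[
    {"linear":[0.049,0.024,0.002],"dr":[0,0,-10],"jaw":0},
    {"linear":[0.044,0.032,0.002],"dr":[0,0,-10],"jaw":0},
    {"linear":[0.038,0.039,0.004],"dr":[0,0,-10],"jaw":0},
    {"linear":[0.031,0.045,0.006],"dr":[0,0,-10],"jaw":0},
    {"linear":[0.022,0.05,0.006],"dr":[0,0,-10],"jaw":0},
    {"linear":[0.013,0.053,0.006],"dr":[0,0,-10],"jaw":0},
    {"linear":[0.003,0.054,0.006],"dr":[0,0,-10],"jaw":0},
    {"linear":[-0.006,0.053,0.006],"dr":[0,0,-10],"jaw":0},
  ],
)

```text
clock: 2.2
tcp_pos: [0.5749, 0.0674, 0.2068]
orientation: [-0.08, -3.14, -0.002]
contact_force: [0.4, -0.2, 1.1]
grip_width: 0.0853
```

```bash
python3 -c "
from h import *
plan([.55,.228,.16],186.4,vmax=.05)"
```

```text
t 2.2 p [0.5749 0.0674 0.2068] x [-0.999  0.051  0.   ] z [-0.     0.001 -1.   ] yawx 177.07 F [ 0.4 -0.2  1.1] M [-0.06 -0.07  0.02] w 0.0853 q [ 0.4   0.46 -0.82  1.77  0.38  1.07  0.97]
[0.0098, 0.047, 0.0139] [0.1, -0.0, -9.3]
[0.002, 0.048, 0.0138] [-0.0, -0.0, -0.0]
[0.002, 0.048, 0.0138] [0.0, 0.0, -0.0]
[0.0008, 0.0184, 0.0053] [0.0, 0.0, -0.0]
end [0.55  0.228 0.16 ]
```

Request:
drive_tool(
  commands=[
    {"linear":[0.01,0.047,0.012],"dr":[0,0,-9],"jaw":0},
    {"linear":[0.002,0.048,0.012],"dr":[0,0,0],"jaw":0},
    {"linear":[0.002,0.048,0.012],"dr":[0,0,0],"jaw":0},
    {"linear":[0.001,0.018,0.01],"dr":[0,0,0],"jaw":0},
    {"linear":[0,0,0],"dr":[0,0,0],"jaw":0},
  ],
)

```text
clock: 2.82
tcp_pos: [0.5485, 0.236, 0.158]
orientation: [0.181, -3.134, -0.007]
contact_force: [0.0, 0.4, 1.3]
grip_width: 0.0855
```

```bash
python3 -c "
from h import *
plan([.5505,.228,.074],186.4,vmax=.02)
cv2.imwrite('pics/w2.png',viewer.grab_frame('wrist')[:,:,::-1])
c=viewer.calibration('wrist')
s=np.radians(6.4);u=np.array([np.cos(s),np.sin(s),0]);v=np.array([-u[1],u[0],0])
for a,b in[(45,7),(45,-7),(-45,-7),(-45,7)]: print(proj('wrist',np.array([.5505,.228,.102])+a/1e3*u+b/1e3*v,c))
"
```

```text
t 2.83 p [0.5485 0.236  0.158 ] x [-0.993 -0.115  0.002] z [-0.003  0.004 -1.   ] yawx -173.4 F [0.  0.4 1.3] M [-0.04  0.03  0.06] w 0.0855 q [ 0.1   0.56 -0.83  1.77  0.48  1.02  0.78]
[-0.0003, -0.002, 0.0199] [0.3, -0.1, 0.2]
[-0.0003, -0.0019, 0.0199] [-0.0, -0.0, -0.0]
[-0.0003, -0.0019, 0.0199] [-0.0, -0.0, 0.0]
[-0.0003, -0.0019, 0.0199] [0.0, 0.0, 0.0]
[-0.0001, -0.0004, 0.0044] [0.0, -0.0, 0.0]
end [0.55  0.228 0.074]
[315.5072605  276.10640964]
[296.511679  276.1051327]
[294.17554228 153.74707759]
[315.66791678 153.783309  ]
```

View pics/w2.png

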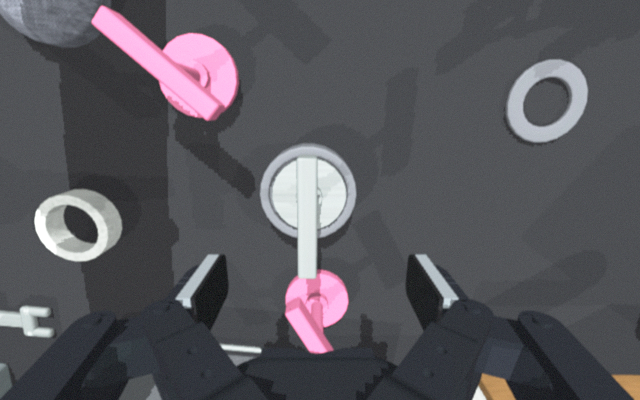

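The grey bar runs from (307,157) to (308,278), within 2–3 px of the prediction. The pads straddle it and the pink ones are clear of the fingers, so I descend.

Request:
drive_tool(
  commands=[
    {"linear":[0,-0.003,0.02],"dr":[0.3,0,0.2],"jaw":0},
    {"linear":[0,-0.003,0.02],"dr":[0,0,0],"jaw":0},
    {"linear":[0,-0.002,0.02],"dr":[0,0,0],"jaw":0},
    {"linear":[0,-0.001,0.018],"dr":[0,0,0],"jaw":0},
    {"linear":[0,0,0],"dr":[0,0,0],"jaw":0},
  ],
)

```text
clock: 3.5
tcp_pos: [0.5513, 0.2193, 0.0738]
orientation: [0.161, -3.134, 0.008]
contact_force: [-0.7, 0.5, 1.1]
grip_width: 0.0853
```

```bash
python3 -c "
from h import *
plan([.5505,.228,.074],186.4,vmax=.02)
"
```

```text
t 3.5 p [0.5513 0.2193 0.0738] x [-0.995 -0.102  0.003] z [-0.003 -0.005 -1.   ] yawx -174.12 F [-0.7  0.5  1.1] M [ 0.01 -0.02 -0.01] w 0.0853 q [ 0.07  0.66 -0.76  1.84  0.58  0.89  0.71]
[-0.0001, 0.0087, -0.0002] [-0.3, -0.2, -0.5]
end [0.55  0.228 0.074]
```

Request:
drive_tool(
  commands=[
    {"linear":[0,0.0085,0],"dr":[-0.3,-0.2,-0.5],"jaw":0},
    {"linear":[0,0,0],"dr":[0,0,0],"jaw":0},
  ],
)

```text
clock: 3.75
tcp_pos: [0.5508, 0.2294, 0.0746]
orientation: [-0.177, 3.135, 0.003]
contact_force: [-0.3, -0.4, 0.4]
grip_width: 0.0854
```

```bash
python3 -c "
from h import *
plan([.5505,.228,.074],186.4,vmax=.02)
"
```

```text
t 3.75 p [0.5508 0.2294 0.0746] x [-0.994 -0.112 -0.002] z [ 0.001  0.002 -1.   ] yawx -173.55 F [-0.3 -0.4  0.4] M [ 0.03 -0.06 -0.02] w 0.0854 q [ 0.06  0.66 -0.76  1.83  0.58  0.88  0.71]
[0.0004, -0.0013, 0.0006] [0.1, 0.1, 0.0]
end [0.55  0.228 0.074]
```

Request:
drive_tool(
  commands=[
    {"linear":[0,-0.001,0],"dr":[0,0,0],"jaw":0.5},
    {"linear":[0,0,0],"dr":[0,0,0],"jaw":1},
    {"linear":[0,0,0],"dr":[0,0,0],"jaw":1},
    {"linear":[0,0,0],"dr":[0,0,0],"jaw":1},
    {"linear":[0,0,0],"dr":[0,0,0],"jaw":1},
    {"linear":[0,0,0],"dr":[0,0,0],"jaw":1},
  ],
  force=80,
)

```text
clock: 4.5
tcp_pos: [0.5517, 0.2293, 0.0762]
orientation: [-0.177, 3.132, 0.005]
contact_force: [0.1, 0.5, 0.4]
grip_width: 0.0127
```

```bash
python3 -c "
from h import *
st()
cv2.imwrite('pics/w3.png',viewer.grab_frame('wrist')[:,:,::-1])
"
```

```text
t 4.5 p [0.5517 0.2293 0.0762] x [-0.994 -0.113 -0.004] z [ 0.004  0.003 -1.   ] yawx -173.53 F [0.1 0.5 0.4] M [ 0.04 -0.02 -0.02] w 0.0127 q [ 0.06  0.66 -0.76  1.83  0.58  0.88  0.71]
```

View pics/w3.png

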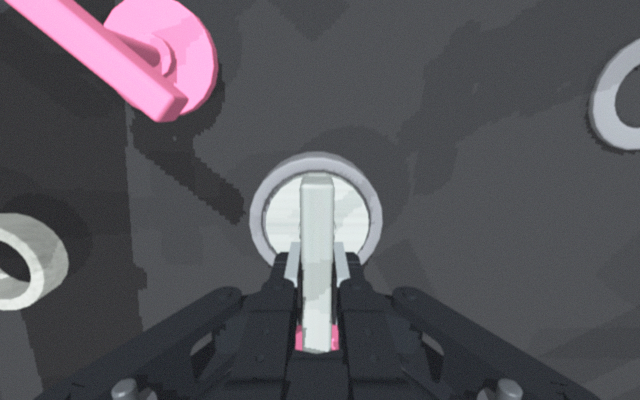

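```bash
python3 -c "
from h import *
a=cv2.imread('pics/w3.png')
cv2.imwrite('pics/w3c.png',cv2.resize(a[140:270,240:400],None,fx=5,fy=5,interpolation=cv2.INTER_CUBIC)[:600])"
```

```text
(no output)
```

View pics/w3c.png

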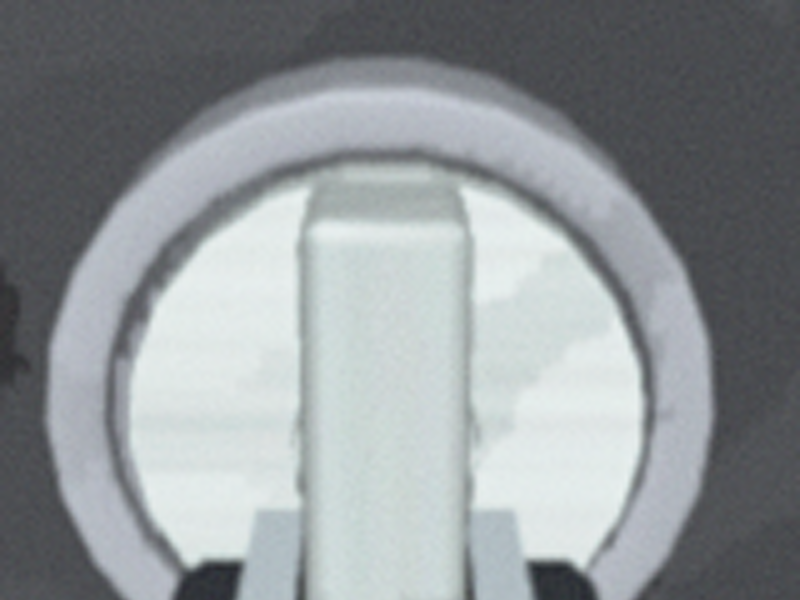

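```bash
python3 -c "
from h import *
f=lambda x,y:(240+(x+.5)/5-.5,140+(y+.5)/5-.5)
o,R=st()
e=ray('wrist',f(387,225),.102); print('bar end',e,'ctr along', e+.045*np.array([np.cos(np.radians(6.4)),np.sin(np.radians(6.4)),0]))
# stand rim top fit
P=np.array([ray('wrist',f(x,y),.028)[:2] for x,y in[(47,400),(712,400),(380,88),(140,195),(625,195),(75,310),(690,300),(85,510)]])
A=np.c_[2*P,np.ones(len(P))];s=np.linalg.lstsq(A,(P**2).sum(1),rcond=None)[0];print('stand',s[:2],np.sqrt(s[2]+s[:2]@s[:2]))
P=np.array([ray('wrist',f(x,y),.028)[:2] for x,y in[(107,400),(655,400),(380,150),(135,300),(630,300)]])
A=np.c_[2*P,np.ones(len(P))];s=np.linalg.lstsq(A,(P**2).sum(1),rcond=None)[0];print('pocket',s[:2],np.sqrt(s[2]+s[:2]@s[:2]))
P=np.array([ray('wrist',f(x,y),.032)[:2] for x,y in[(130,400),(643,400),(150,300),(620,300),(290,190),(490,190)]])
A=np.c_[2*P,np.ones(len(P))];s=np.linalg.lstsq(A,(P**2).sum(1),rcond=None)[0];print('disc',s[:2],np.sqrt(s[2]+s[:2]@s[:2]))
"
```

```text
t 4.55 p [0.5517 0.2292 0.0762] x [-0.994 -0.113 -0.004] z [ 0.004  0.003 -1.   ] yawx -173.54 F [0.7 1.3 0.5] M [ 0.01 -0.02 -0.03] w 0.0122 q [ 0.06  0.66 -0.76  1.83  0.58  0.88  0.71]
bar end [0.50778167 0.22456603 0.102     ] ctr along [0.55250123 0.22958214 0.102     ]
stand [0.55236827 0.22934269] 0.04350153432271753
pocket [0.55301436 0.22926674] 0.03652789602655077
disc [0.55179231 0.22970366] 0.03387942492800745
```

Request:
drive_tool(
  commands=[
    {"linear":[0,0,-0.008],"dr":[0,0,0],"jaw":1},
    {"linear":[0,0,-0.015],"dr":[0,0,0],"jaw":1},
    {"linear":[0,0,-0.025],"dr":[0,0,0],"jaw":1},
    {"linear":[0,0,-0.03],"dr":[0,0,0],"jaw":1},
    {"linear":[0,0,-0.03],"dr":[0,0,0],"jaw":1},
    {"linear":[0,0,-0.02],"dr":[0,0,0],"jaw":1},
  ],
)

```text
clock: 5.3
tcp_pos: [0.5493, 0.2272, 0.2089]
orientation: [0.178, -3.136, -0.001]
contact_force: [-0.1, -0.6, -2.9]
grip_width: 0.0124
```

```bash
python3 -c "
from h import *
plan([.504,-.12,.2],128.8,vmax=.05)
"
```

```text
t 5.3 p [0.5493 0.2272 0.2089] x [-0.994 -0.113  0.001] z [-0.001  0.    -1.   ] yawx -173.51 F [-0.1 -0.6 -2.9] M [-0.01 -0.01 -0.01] w 0.0124 q [ 0.14  0.51 -0.86  1.73  0.43  1.1   0.83]
[0.012, -0.0485, 0.0012] [0.0, -0.0, 10.0]
[0.0034, -0.0499, 0.0012] [0.0, -0.0, 10.0]
[-0.0053, -0.0497, 0.0012] [0.0, -0.0, 10.0]
[-0.0138, -0.048, 0.0013] [0.0, -0.0, 10.0]
[-0.022, -0.0449, 0.0013] [0.0, -0.0, 10.0]
[-0.0294, -0.0404, 0.0013] [0.0, -0.0, 7.7]
[-0.0346, -0.0361, 0.0013] [-0.0, -0.0, 0.0]
end [ 0.504 -0.12   0.2  ]
```

Request:
drive_tool(
  commands=[
    {"linear":[0.012,-0.048,0.001],"dr":[0,0,10],"jaw":1},
    {"linear":[0.003,-0.05,0.001],"dr":[0,0,10],"jaw":1},
    {"linear":[-0.005,-0.05,0.001],"dr":[0,0,10],"jaw":1},
    {"linear":[-0.014,-0.048,0.001],"dr":[0,0,10],"jaw":1},
    {"linear":[-0.022,-0.045,0.001],"dr":[0,0,10],"jaw":1},
    {"linear":[-0.029,-0.04,0.001],"dr":[0,0,7.7],"jaw":1},
    {"linear":[-0.035,-0.036,0.001],"dr":[0,0,0],"jaw":1},
  ],
)

```text
clock: 6.18
tcp_pos: [0.4987, -0.1224, 0.2058]
orientation: [1.39, 2.815, 0.011]
contact_force: [0.5, -0.3, -3.8]
grip_width: 0.0125
```

```bash
python3 -c "
from h import *
plan([.575,-.31,.21],128.8,vmax=.05)
"
```

```text
t 6.17 p [ 0.4987 -0.1224  0.2058] x [-0.608  0.794  0.001] z [ 0.005  0.005 -1.   ] yawx 127.43 F [ 0.5 -0.3 -3.8] M [-0.06 -0.06 -0.02] w 0.0125 q [ 0.63  0.3  -0.6   1.93  0.2   0.96  0.59]
[-0.0482, -0.0132, -0.0012] [0.4, -0.0, -1.4]
[-0.0479, -0.0143, -0.001] [-0.0, 0.0, -0.0]
[-0.0479, -0.0143, -0.001] [-0.0, -0.0, -0.0]
[-0.0479, -0.0143, -0.001] [0.0, 0.0, -0.0]
[-0.0025, -0.0007, -0.0001] [0.0, 0.0, -0.0]
end [ 0.575 -0.31   0.21 ]
```

Request:
drive_tool(
  commands=[
    {"linear":[-0.048,-0.013,-0.001],"dr":[0.4,0,-1.4],"jaw":1},
    {"linear":[-0.048,-0.014,-0.001],"dr":[0,0,0],"jaw":1},
    {"linear":[-0.048,-0.014,-0.001],"dr":[0,0,0],"jaw":1},
    {"linear":[-0.035,-0.01,-0.001],"dr":[0,0,0],"jaw":1},
    {"linear":[0,0,0],"dr":[0,0,0],"jaw":1},
    {"linear":[0,0,0],"dr":[0,0,0],"jaw":1},
    {"linear":[0,0,0],"dr":[0,0,0],"jaw":1},
  ],
)

```text
clock: 7.05
tcp_pos: [0.5675, -0.3026, 0.2104]
orientation: [-1.36, -2.827, 0.002]
contact_force: [0.2, -0.4, -3.4]
grip_width: 0.0126
```

```bash
python3 -c "
from h import *
import pickle
o,R=st();c=viewer.calibration('wrist');pickle.dump((c,o['tcp_pos'],R),open('c4.pkl','wb'))
a=viewer.grab_frame('wrist')[:,:,::-1];st()
cv2.imwrite('pics/w4.png',a)
X=proj('wrist',[.503,-.217,.08],c);print(X);x,y=[max(0,int(v)-65) for v in X];print(x,y)
cv2.imwrite('pics/w4c.png',cv2.resize(a[y:y+120,x:x+140],None,fx=5,fy=5,interpolation=cv2.INTER_CUBIC))
"
```

```text
t 7.05 p [ 0.5675 -0.3026  0.2104] x [-0.624  0.781  0.003] z [-0.004  0.001 -1.   ] yawx 128.62 F [ 0.2 -0.4 -3.4] M [ 0.    0.   -0.03] w 0.0126 q [ 0.76  0.5  -0.51  1.63  0.26  1.09  0.85]
t 7.1 p [ 0.5676 -0.3022  0.2105] x [-0.624  0.781  0.003] z [-0.004  0.001 -1.   ] yawx 128.64 F [-0.3  0.1 -3.2] M [-0.    0.01 -0.  ] w 0.0125 q [ 0.76  0.5  -0.51  1.63  0.26  1.09  0.85]
[319.01953802  66.15358067]
254 1
```

View pics/w4.png

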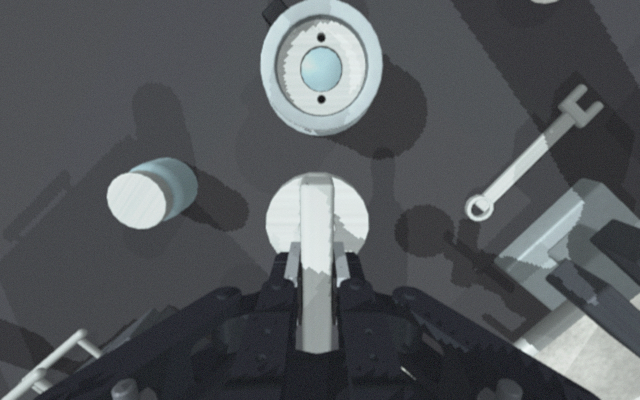

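View pics/w4c.png

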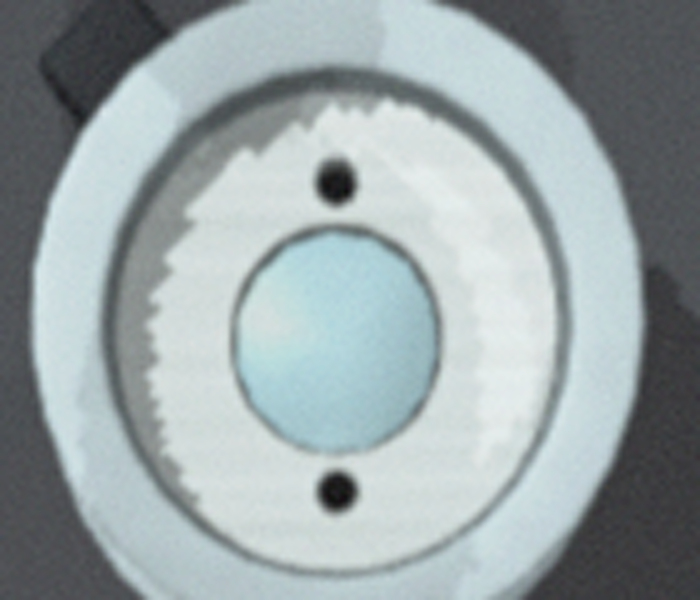

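The wrist view shows the holes at about (320.7,37) and (320.9,98.5), and the held bar and disc centred near (318,220).

```bash
python3 -c "
from h import *
import pickle
c,p,R=pickle.load(open('c4.pkl','rb'))
f=lambda x,y:(254+(x+.5)/5-.5,1+(y+.5)/5-.5)
h=np.array([ray('wrist',f(*q),.076,c) for q in[(336,182),(337,490)]]);d=h[0]-h[1]
print('holes',h.mean(0),np.linalg.norm(d),np.degrees(np.arctan2(d[1],d[0])))
def fit(L,z):
    P=np.array([ray('wrist',q,z,c)[:2] for q in L]);A=np.c_[2*P,np.ones(len(P))];s=np.linalg.lstsq(A,(P**2).sum(1),rcond=None)[0];return s[:2],np.sqrt(s[2]+s[:2]@s[:2])
print('bore',fit([f(*q) for q in[(106,320),(570,320),(337,70),(170,165),(505,165)]],.085))
print('inner',fit([f(*q) for q in[(233,340),(440,340),(337,226),(337,454)]],.076))
a=cv2.imread('pics/w4.png');cv2.imwrite('pics/w4d.png',cv2.resize(a[165:275,250:390],None,fx=5,fy=5,interpolation=cv2.INTER_CUBIC))
"
```

```text
holes [ 0.50513906 -0.21710644  0.076     ] 0.047703518845558235 129.04808989404037
bore (array([ 0.50564655, -0.21764944]), np.float64(0.03732273609772099))
inner (array([ 0.50534401, -0.21736965]), np.float64(0.01752422382432139))
```

View pics/w4d.png

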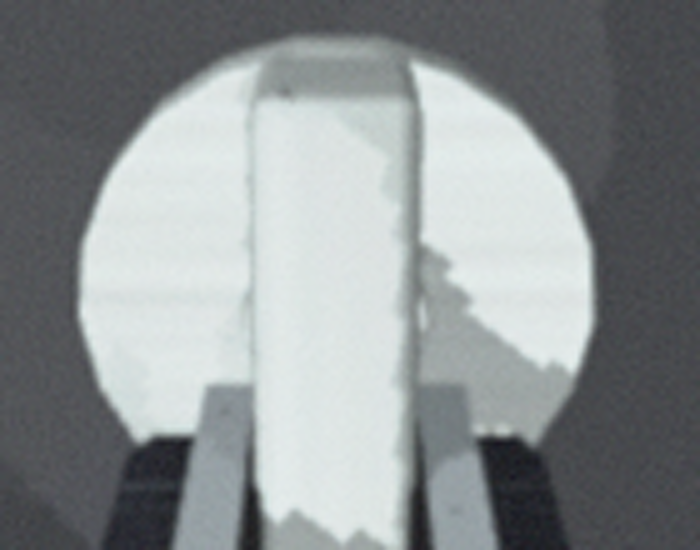

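```bash
python3 -c "
from h import *
import pickle
c,p,R=pickle.load(open('c4.pkl','rb'))
f=lambda x,y:(250+(x+.5)/5-.5,165+(y+.5)/5-.5)
def fit(L,z):
    P=np.array([ray('wrist',q,z,c)[:2] for q in L]);A=np.c_[2*P,np.ones(len(P))];s=np.linalg.lstsq(A,(P**2).sum(1),rcond=None)[0];return s[:2],np.sqrt(s[2]+s[:2]@s[:2])
s,r=fit([f(*q) for q in[(80,295),(595,295),(108,185),(570,185),(170,105),(500,95),(132,435),(540,440)]],p[2]-.0442)
print(s,r,'tool frame off',R.T@np.r_[s-p[:2],0])
e=ray('wrist',f(336,100),p[2]+.019+.0068,c);print('bar end off tool',R.T@(e-p))
print('spanner centre target -> TCP', )
plan([.5045,-.2165,.21],128.8,vmax=.05)
"
```

```text
[ 0.56834734 -0.30099157] 0.033806611455711295 tool frame off [ 7.35942059e-04  1.68006734e-03 -2.07455879e-06]
bar end off tool [ 0.04481179  0.00139277 -0.02565434]
spanner centre target -> TCP
t 7.1 p [ 0.5676 -0.3022  0.2105] x [-0.624  0.781  0.003] z [-0.004  0.001 -1.   ] yawx 128.64 F [-0.3  0.1 -3.2] M [-0.    0.01 -0.  ] w 0.0125 q [ 0.76  0.5  -0.51  1.63  0.26  1.09  0.85]
[0.05, 0.002, 0.0004] [-0.1, -0.2, -0.2]
[0.05, 0.0021, 0.0002] [0.0, 0.0, 0.0]
[0.0064, 0.0003, 0.0] [-0.0, -0.0, 0.0]
end [ 0.504 -0.216  0.21 ]
```

Request:
drive_tool(
  commands=[
    {"linear":[0.045,0.001,0.01],"dr":[0,0,-0.2],"jaw":1},
    {"linear":[0.04,0.001,0.015],"dr":[0,0,0],"jaw":1},
    {"linear":[0.015,0.001,0.015],"dr":[0,0,0],"jaw":1},
    {"linear":[0,0,0.01],"dr":[0,0,0],"jaw":1},
    {"linear":[0,0,0],"dr":[0,0,0],"jaw":1},
    {"linear":[0,0,0],"dr":[0,0,0],"jaw":1},
  ],
)

```text
clock: 7.85
tcp_pos: [0.5069, -0.2173, 0.1617]
orientation: [1.348, 2.837, -0.001]
contact_force: [0.8, 0.0, -2.9]
grip_width: 0.0125
```

```bash
python3 -c "
from h import *
plan([.504,-.2184,.148],128.9,vmax=.05)
"
```

```text
t 7.85 p [ 0.5069 -0.2173  0.1617] x [-0.632  0.775 -0.   ] z [-0.    -0.001 -1.   ] yawx 129.17 F [ 0.8  0.  -2.9] M [-0.07  0.01  0.  ] w 0.0125 q [ 0.73  0.41 -0.54  1.89  0.26  0.91  0.74]
[0.001, -0.003, 0.0137] [-0.0, 0.0, 0.3]
end [ 0.504 -0.218  0.148]
```

Request:
drive_tool(
  commands=[
    {"linear":[0.001,-0.003,0.007],"dr":[0,0,0.2],"jaw":1},
    {"linear":[0,0,0.006],"dr":[0,0,0],"jaw":1},
    {"linear":[0,0,0],"dr":[0,0,0],"jaw":1},
    {"linear":[0,0,0],"dr":[0,0,0],"jaw":1},
  ],
)

```text
clock: 8.35
tcp_pos: [0.5048, -0.2199, 0.1483]
orientation: [1.356, 2.832, -0.001]
contact_force: [-0.7, -0.8, -2.9]
grip_width: 0.0126
```

```bash
python3 -c "
from h import *
plan([.504,-.2184,.142],128.9,vmax=.05)
"
```

```text
t 8.35 p [ 0.5048 -0.2199  0.1483] x [-0.627  0.779 -0.002] z [ 0.001 -0.001 -1.   ] yawx 128.84 F [-0.7 -0.8 -2.9] M [ 0.03 -0.02 -0.02] w 0.0126 q [ 0.72  0.42 -0.54  1.91  0.28  0.88  0.73]
[0.0017, 0.0003, 0.0063] [0.0, 0.1, -0.1]
end [ 0.504 -0.218  0.142]
```

Request:
drive_tool(
  commands=[
    {"linear":[0.0017,0.0003,0.003],"dr":[0,0,0],"jaw":1},
    {"linear":[0,0,0.003],"dr":[0,0,0],"jaw":1},
    {"linear":[0,0,0],"dr":[0,0,0],"jaw":1},
    {"linear":[0,0,0],"dr":[0,0,0],"jaw":1},
  ],
)

```text
clock: 8.85
tcp_pos: [0.5041, -0.2182, 0.1421]
orientation: [1.355, 2.832, -0.0]
contact_force: [-0.1, 0.8, -3.2]
grip_width: 0.012
```

```bash
python3 -c "
from h import *
plan([.504,-.2184,.139],128.9,vmax=.05)
"
```

```text
t 8.85 p [ 0.5041 -0.2182  0.1421] x [-0.627  0.779 -0.002] z [ 0.002 -0.001 -1.   ] yawx 128.86 F [-0.1  0.8 -3.2] M [ 0.02 -0.01  0.04] w 0.012 q [ 0.72  0.43 -0.53  1.91  0.28  0.87  0.72]
[-0.0001, -0.0002, 0.0031] [0.0, 0.1, -0.0]
end [ 0.504 -0.218  0.139]
```

Request:
drive_tool(
  commands=[
    {"linear":[0,0,0.0015],"dr":[0,0,0],"jaw":1},
    {"linear":[0,0,0.0015],"dr":[0,0,0],"jaw":1},
    {"linear":[0,0,0.001],"dr":[0,0,0],"jaw":1},
    {"linear":[0,0,0.001],"dr":[0,0,0],"jaw":1},
    {"linear":[0,0,0.001],"dr":[0,0,0],"jaw":1},
  ],
)

```text
clock: 9.48
tcp_pos: [0.5043, -0.2183, 0.1359]
orientation: [1.355, 2.832, -0.0]
contact_force: [0.0, 0.2, -3.7]
grip_width: 0.0124
```

```bash
python3 -c "
from h import *
st()
"
```

```text
t 9.47 p [ 0.5043 -0.2183  0.1359] x [-0.627  0.779 -0.002] z [ 0.002 -0.001 -1.   ] yawx 128.85 F [ 0.   0.2 -3.7] M [ 0.   -0.03  0.03] w 0.0124 q [ 0.72  0.44 -0.53  1.92  0.29  0.86  0.72]
```

Request:
drive_tool(
  commands=[
    {"linear":[0,0,0.001],"dr":[0,0,0],"jaw":1},
    {"linear":[0,0,0.001],"dr":[0,0,0],"jaw":1},
    {"linear":[0,0,0.001],"dr":[0,0,0],"jaw":1},
    {"linear":[0,0,0.001],"dr":[0,0,0],"jaw":1},
  ],
)

```text
clock: 9.98
tcp_pos: [0.5043, -0.2183, 0.1316]
orientation: [1.355, 2.832, -0.0]
contact_force: [-0.0, -0.7, -3.5]
grip_width: 0.0128
```

```bash
python3 -c "
from h import *
st()
"
```

```text
t 9.97 p [ 0.5043 -0.2183  0.1316] x [-0.627  0.779 -0.002] z [ 0.002 -0.001 -1.   ] yawx 128.85 F [-0.  -0.7 -3.5] M [ 0.01 -0.02 -0.04] w 0.0128 q [ 0.71  0.44 -0.53  1.92  0.29  0.85  0.71]
```

Pins went straight in. I'll go on until there is light contact on the face.

Request:
drive_tool(
  commands=[
    {"linear":[0,0,0.0008],"dr":[0,0,0],"jaw":1},
    {"linear":[0,0,0.0006],"dr":[0,0,0],"jaw":1},
    {"linear":[0,0,0],"dr":[0,0,0],"jaw":1},
  ],
)

```text
clock: 10.35
tcp_pos: [0.5044, -0.2184, 0.1301]
orientation: [1.355, 2.832, -0.001]
contact_force: [-0.8, 0.1, -2.4]
grip_width: 0.0125
```

```bash
python3 -c "
from h import *
st()
"
```

```text
t 10.35 p [ 0.5044 -0.2184  0.1301] x [-0.627  0.779 -0.002] z [ 0.002 -0.001 -1.   ] yawx 128.85 F [-0.8  0.1 -2.4] M [0.   0.1  0.04] w 0.0125 q [ 0.71  0.44 -0.53  1.92  0.29  0.85  0.71]
```

Request:
drive_tool(
  commands=[
    {"linear":[0,0,0],"dr":[0,0,2],"jaw":1},
    {"linear":[0,0,0],"dr":[0,0,2],"jaw":1},
    {"linear":[0,0,0],"dr":[0,0,2],"jaw":1},
    {"linear":[0,0,0],"dr":[0,0,2],"jaw":1},
  ],
)

```text
clock: 10.85
tcp_pos: [0.5041, -0.2186, 0.1301]
orientation: [1.562, 2.723, -0.001]
contact_force: [0.1, -0.6, -2.3]
grip_width: 0.0124
```

```bash
python3 -c "
from h import *
st()
"
```

```text
t 10.85 p [ 0.5041 -0.2186  0.1301] x [-0.505  0.863 -0.002] z [ 0.001 -0.002 -1.   ] yawx 120.34 F [ 0.1 -0.6 -2.3] M [-0.04  0.06  0.17] w 0.0124 q [ 0.69  0.44 -0.49  1.93  0.27  0.84  0.58]
```

Request:
drive_tool(
  commands=[
    {"linear":[0,0,0],"dr":[0,0,2],"jaw":1},
    {"linear":[0,0,0],"dr":[0,0,2],"jaw":1},
    {"linear":[0,0,0],"dr":[0,0,2],"jaw":1},
    {"linear":[0,0,0],"dr":[0,0,2],"jaw":1},
  ],
)

```text
clock: 11.35
tcp_pos: [0.5039, -0.2186, 0.1301]
orientation: [1.761, 2.599, -0.001]
contact_force: [-0.9, -0.2, -2.2]
grip_width: 0.0125
```

```bash
python3 -c "
from h import *
st()
"
```

```text
t 11.35 p [ 0.5039 -0.2186  0.1301] x [-0.371  0.929 -0.002] z [ 0.001 -0.002 -1.   ] yawx 111.78 F [-0.9 -0.2 -2.2] M [-0.06  0.22  0.15] w 0.0125 q [ 0.66  0.43 -0.46  1.93  0.26  0.84  0.45]
```

Request:
drive_tool(
  commands=[
    {"linear":[0,0,0],"dr":[0,0,2],"jaw":1},
    {"linear":[0,0,0],"dr":[0,0,2],"jaw":1},
    {"linear":[0,0,0],"dr":[0,0,2],"jaw":1},
  ],
)

```text
clock: 11.72
tcp_pos: [0.5038, -0.2186, 0.1301]
orientation: [1.904, 2.497, -0.002]
contact_force: [-1.7, -0.2, -2.3]
grip_width: 0.0126
```

```bash
python3 -c "
from h import *
st()
"
```

```text
t 11.72 p [ 0.5038 -0.2186  0.1301] x [-0.265  0.964 -0.002] z [ 0.001 -0.002 -1.   ] yawx 105.35 F [-1.7 -0.2 -2.3] M [-0.11  0.21  0.18] w 0.0126 q [ 0.64  0.43 -0.43  1.93  0.24  0.83  0.35]
```

Request:
drive_tool(
  commands=[
    {"linear":[0.0001,-0.0003,0],"dr":[0,0,1.5],"jaw":1},
    {"linear":[0,0,0],"dr":[0,0,1.5],"jaw":1},
    {"linear":[0,0,0],"dr":[0,0,1.5],"jaw":1},
  ],
)

```text
clock: 12.1
tcp_pos: [0.5036, -0.2185, 0.1301]
orientation: [2.007, 2.414, -0.001]
contact_force: [-1.0, -1.1, -3.1]
grip_width: 0.0126
```

```bash
python3 -c "
from h import *
st()
"
```

```text
t 12.1 p [ 0.5036 -0.2185  0.1301] x [-0.183  0.983 -0.002] z [ 0.001 -0.002 -1.   ] yawx 100.53 F [-1.  -1.1 -3.1] M [-0.12  0.12  0.17] w 0.0126 q [ 0.63  0.43 -0.42  1.93  0.23  0.83  0.27]
```

Request:
drive_tool(
  commands=[
    {"linear":[0,0,0],"dr":[0,0,1],"jaw":1},
    {"linear":[0,0,0],"dr":[0,0,1],"jaw":1},
  ],
)

```text
clock: 12.35
tcp_pos: [0.5036, -0.2186, 0.1301]
orientation: [2.052, 2.376, -0.001]
contact_force: [-1.2, 0.4, -2.7]
grip_width: 0.0129
```

```bash
python3 -c "
from h import *
st()
"
```

```text
t 12.35 p [ 0.5036 -0.2186  0.1301] x [-0.146  0.989 -0.002] z [ 0.001 -0.002 -1.   ] yawx 98.37 F [-1.2  0.4 -2.7] M [-0.11  0.21  0.2 ] w 0.0129 q [ 0.62  0.42 -0.41  1.93  0.22  0.83  0.24]
```

Request:
drive_tool(
  commands=[
    {"linear":[0,0,0],"dr":[0,0,1],"jaw":1},
    {"linear":[0,0,0],"dr":[0,0,1],"jaw":1},
  ],
)

```text
clock: 12.6
tcp_pos: [0.5036, -0.2185, 0.1301]
orientation: [2.096, 2.337, -0.001]
contact_force: [-0.2, -0.7, -2.0]
grip_width: 0.0128
```

```bash
python3 -c "
from h import *
st()
"
```

```text
t 12.6 p [ 0.5036 -0.2185  0.1301] x [-0.109  0.994 -0.002] z [ 0.001 -0.002 -1.   ] yawx 96.24 F [-0.2 -0.7 -2. ] M [-0.1   0.2   0.13] w 0.0128 q [ 0.61  0.42 -0.4   1.93  0.22  0.83  0.21]
```

Request:
drive_tool(
  commands=[
    {"linear":[0,0,0],"dr":[0,0,1],"jaw":1},
  ],
)

```text
clock: 12.72
tcp_pos: [0.5035, -0.2185, 0.1301]
orientation: [2.118, 2.318, -0.001]
contact_force: [-0.7, 0.0, -3.4]
grip_width: 0.0126
```

```bash
python3 -c "
from h import *
st()
"
```

```text
t 12.72 p [ 0.5035 -0.2185  0.1301] x [-0.09   0.996 -0.002] z [ 0.001 -0.002 -1.   ] yawx 95.17 F [-0.7  0.  -3.4] M [-0.11  0.17  0.16] w 0.0126 q [ 0.61  0.42 -0.39  1.93  0.22  0.83  0.19]
```

Request:
drive_tool(
  commands=[
    {"linear":[0,0,0],"dr":[0,0,1.2],"jaw":1},
    {"linear":[0,0,0],"dr":[0,0,1.2],"jaw":1},
  ],
)

```text
clock: 12.98
tcp_pos: [0.5035, -0.2186, 0.1301]
orientation: [2.169, 2.27, -0.001]
contact_force: [-0.4, 0.1, -2.2]
grip_width: 0.0123
```

```bash
python3 -c "
from h import *
st()
"
```

```text
t 12.97 p [ 0.5035 -0.2186  0.1301] x [-0.045  0.999 -0.002] z [ 0.001 -0.002 -1.   ] yawx 92.6 F [-0.4  0.1 -2.2] M [-0.15  0.26  0.19] w 0.0123 q [ 0.6   0.42 -0.38  1.93  0.21  0.83  0.15]
```

Request:
drive_tool(
  commands=[
    {"linear":[0,0,0],"dr":[0,0,1.2],"jaw":1},
  ],
)

```text
clock: 13.1
tcp_pos: [0.5035, -0.2185, 0.1301]
orientation: [2.194, 2.245, -0.001]
contact_force: [-0.5, -0.4, -2.7]
grip_width: 0.0125
```

```bash
python3 -c "
from h import *
st()
"
```

```text
t 13.1 p [ 0.5035 -0.2185  0.1301] x [-0.023  1.    -0.002] z [ 0.001 -0.002 -1.   ] yawx 91.31 F [-0.5 -0.4 -2.7] M [-0.12  0.22  0.12] w 0.0125 q [ 0.6   0.42 -0.38  1.93  0.21  0.83  0.13]
```

Request:
drive_tool(
  commands=[
    {"linear":[0,-0.0001,0],"dr":[0,0,1.2],"jaw":1},
    {"linear":[0,0,0],"dr":[0,0,1.2],"jaw":1},
  ],
)

```text
clock: 13.35
tcp_pos: [0.5034, -0.2185, 0.1301]
orientation: [2.244, 2.196, -0.001]
contact_force: [-1.0, -0.5, -3.2]
grip_width: 0.0127
```

```bash
python3 -c "
from h import *
st()
"
```

```text
t 13.35 p [ 0.5034 -0.2185  0.1301] x [ 0.022  1.    -0.002] z [ 0.001 -0.002 -1.   ] yawx 88.74 F [-1.  -0.5 -3.2] M [-0.16  0.24  0.15] w 0.0127 q [ 0.59  0.42 -0.37  1.93  0.2   0.82  0.09]
```

Request:
drive_tool(
  commands=[
    {"linear":[0,0,0],"dr":[0,0,1.2],"jaw":1},
  ],
)

```text
clock: 13.48
tcp_pos: [0.5034, -0.2185, 0.1301]
orientation: [2.269, 2.17, -0.001]
contact_force: [-0.3, 0.5, -2.3]
grip_width: 0.0125
```

```bash
python3 -c "
from h import *
st()
"
```

```text
t 13.47 p [ 0.5034 -0.2185  0.1301] x [ 0.044  0.999 -0.002] z [ 0.001 -0.002 -1.   ] yawx 87.46 F [-0.3  0.5 -2.3] M [-0.07  0.25  0.15] w 0.0125 q [ 0.59  0.42 -0.36  1.93  0.2   0.82  0.07]
```

Request:
drive_tool(
  commands=[
    {"linear":[0,0,0],"dr":[0,0,1.2],"jaw":1},
    {"linear":[0,0,0],"dr":[0,0,1.2],"jaw":1},
  ],
)

```text
clock: 13.72
tcp_pos: [0.5034, -0.2185, 0.1301]
orientation: [2.316, 2.119, -0.001]
contact_force: [-0.8, -1.5, -3.0]
grip_width: 0.0125
```

```bash
python3 -c "
from h import *
st()
"
```

```text
t 13.72 p [ 0.5034 -0.2185  0.1301] x [ 0.089  0.996 -0.002] z [ 0.001 -0.002 -1.   ] yawx 84.91 F [-0.8 -1.5 -3. ] M [-0.12  0.18  0.31] w 0.0125 q [ 0.58  0.42 -0.35  1.93  0.2   0.82  0.03]
```

Request:
drive_tool(
  commands=[
    {"linear":[0,0,0],"dr":[0,0,1.2],"jaw":1},
  ],
)

```text
clock: 13.85
tcp_pos: [0.5033, -0.2184, 0.13]
orientation: [2.34, 2.094, -0.001]
contact_force: [-0.5, -0.7, -3.2]
grip_width: 0.0129
```

```bash
python3 -c "
from h import *
st()
"
```

```text
t 13.85 p [ 0.5033 -0.2184  0.13  ] x [ 0.111  0.994 -0.002] z [ 0.001 -0.002 -1.   ] yawx 83.65 F [-0.5 -0.7 -3.2] M [-0.14  0.27  0.29] w 0.0129 q [ 0.58  0.42 -0.35  1.93  0.19  0.82  0.01]
```

Request:
drive_tool(
  commands=[
    {"linear":[0,0,0],"dr":[0,0,0],"jaw":1},
  ],
)

```text
clock: 13.98
tcp_pos: [0.5034, -0.2184, 0.1301]
orientation: [2.34, 2.093, -0.001]
contact_force: [-2.2, -0.8, -2.6]
grip_width: 0.0125
```

```bash
python3 -c "
from h import *
st()
"
```

```text
t 13.97 p [ 0.5034 -0.2184  0.1301] x [ 0.111  0.994 -0.002] z [ 0.001 -0.002 -1.   ] yawx 83.64 F [-2.2 -0.8 -2.6] M [-0.05  0.24  0.34] w 0.0125 q [ 0.57  0.42 -0.35  1.93  0.19  0.82  0.01]
```

Request:
drive_tool(
  commands=[
    {"linear":[0,0,0],"dr":[0,0,0.8],"jaw":1},
  ],
)

```text
clock: 14.1
tcp_pos: [0.5034, -0.2184, 0.1301]
orientation: [2.355, 2.077, -0.001]
contact_force: [-0.4, -1.2, -1.7]
grip_width: 0.0123
```

```bash
python3 -c "
from h import *
st()
"
```

```text
t 14.1 p [ 0.5034 -0.2184  0.1301] x [ 0.125  0.992 -0.002] z [ 0.001 -0.002 -1.   ] yawx 82.82 F [-0.4 -1.2 -1.7] M [-0.08  0.26  0.39] w 0.0123 q [ 0.57  0.42 -0.35  1.93  0.19  0.82 -0.  ]
```

Torque rises steadily at the stop: 0.16, then 0.31 and 0.39 N·m. The ring is home. I'll unwind the gasket twist of about 6° within the pin play, then lift out.

Request:
drive_tool(
  commands=[
    {"linear":[0,0,0],"dr":[0,0,-2],"jaw":1},
    {"linear":[0,0,0],"dr":[0,0,-2],"jaw":1},
    {"linear":[0,0,0],"dr":[0,0,-1.7],"jaw":1},
    {"linear":[0,0,0],"dr":[0,0,0],"jaw":1},
  ],
)

```text
clock: 14.6
tcp_pos: [0.5035, -0.2186, 0.1301]
orientation: [2.242, 2.198, -0.001]
contact_force: [-1.3, -0.6, -2.8]
grip_width: 0.0123
```

```bash
python3 -c "
from h import *
st()
"
```

```text
t 14.6 p [ 0.5035 -0.2186  0.1301] x [ 0.02   1.    -0.002] z [ 0.001 -0.002 -1.   ] yawx 88.85 F [-1.3 -0.6 -2.8] M [-0.1   0.14  0.01] w 0.0123 q [ 0.59  0.42 -0.37  1.93  0.2   0.82  0.09]
```

Request:
drive_tool(
  commands=[
    {"linear":[0,0,-0.001],"dr":[0,0,0],"jaw":1},
    {"linear":[0,0,-0.002],"dr":[0,0,0],"jaw":1},
    {"linear":[0,0,-0.003],"dr":[0,0,0],"jaw":1},
    {"linear":[0,0,-0.004],"dr":[0,0,0],"jaw":1},
    {"linear":[0,0,-0.008],"dr":[0,0,0],"jaw":1},
    {"linear":[0,0,-0.015],"dr":[0,0,0],"jaw":1},
    {"linear":[0,0,-0.025],"dr":[0,0,0],"jaw":1},
    {"linear":[0,0,-0.02],"dr":[0,0,0],"jaw":1},
  ],
)

```text
clock: 15.6
tcp_pos: [0.5033, -0.2177, 0.2123]
orientation: [2.244, 2.198, 0.0]
contact_force: [-0.0, -0.1, -4.2]
grip_width: 0.013
```

```bash
python3 -c "
from h import *
plan([.54,.2,.21],180,vmax=.045)
"
```

```text
t 15.6 p [ 0.5033 -0.2177  0.2123] x [ 0.021  1.    -0.001] z [ 0.001 -0.001 -1.   ] yawx 88.82 F [-0.  -0.1 -4.2] M [ 0.   -0.06 -0.06] w 0.013 q [ 0.62  0.32 -0.39  1.86  0.14  0.99  0.14]
[0.0449, 0.003, 0.0002] [0.0, 0.0, -10.0]
[0.0437, 0.0108, 0.0002] [0.0, 0.0, -10.0]
[0.0412, 0.0182, 0.0002] [0.0, 0.0, -10.0]
[0.0374, 0.0251, 0.0002] [0.0, 0.0, -10.0]
[0.0325, 0.0312, 0.0002] [0.0, 0.0, -10.0]
[0.0265, 0.0363, 0.0002] [0.0, 0.0, -10.0]
[0.0198, 0.0404, 0.0002] [0.0, 0.0, -10.0]
[0.0125, 0.0432, 0.0002] [0.0, 0.0, -10.0]
end [0.535 0.141 0.21 ]
```

Request:
drive_tool(
  commands=[
    {"linear":[0.045,0.003,0],"dr":[0,0,-10],"jaw":1},
    {"linear":[0.044,0.011,0],"dr":[0,0,-10],"jaw":1},
    {"linear":[0.041,0.018,0],"dr":[0,0,-10],"jaw":1},
    {"linear":[0.037,0.025,0],"dr":[0,0,-10],"jaw":1},
    {"linear":[0.033,0.031,0],"dr":[0,0,-10],"jaw":1},
    {"linear":[0.027,0.036,0],"dr":[0,0,-10],"jaw":1},
    {"linear":[0.02,0.04,0],"dr":[0,0,-10],"jaw":1},
    {"linear":[0.012,0.043,0],"dr":[0,0,-10],"jaw":1},
  ],
)

```text
clock: 16.6
tcp_pos: [0.5335, 0.1454, 0.2232]
orientation: [0.253, 3.114, -0.011]
contact_force: [0.2, 0.1, -3.5]
grip_width: 0.0125
```

```bash
python3 -c "
from h import *
a=viewer.grab_frame('top')[:,:,::-1]
cv2.imwrite('pics/t5.png',np.hstack([cv2.resize(a[215:295,380:460],None,fx=5,fy=5,interpolation=cv2.INTER_CUBIC),cv2.resize(a[:,:640],(640,400))[:, :400]]))
plan([.552,.229,.16],186.4,vmax=.045)
"
```

```text
t 16.65 p [0.533  0.1536 0.2242] x [-0.989  0.147 -0.019] z [ 0.019 -0.001 -1.   ] yawx 171.56 F [ 0.7  7.6 -1.7] M [ 0.76 -0.19  0.01] w 0.0126 q [ 0.24  0.39 -0.8   1.83  0.33  1.05  0.74]
[-0.0029, 0.0345, 0.0287] [-0.0, 0.7, -10.0]
[-0.0092, 0.0334, 0.0287] [-0.0, 0.4, -4.9]
[-0.0029, 0.0078, 0.0069] [-0.0, -0.0, 0.0]
end [0.552 0.229 0.16 ]
```

View pics/t5.png

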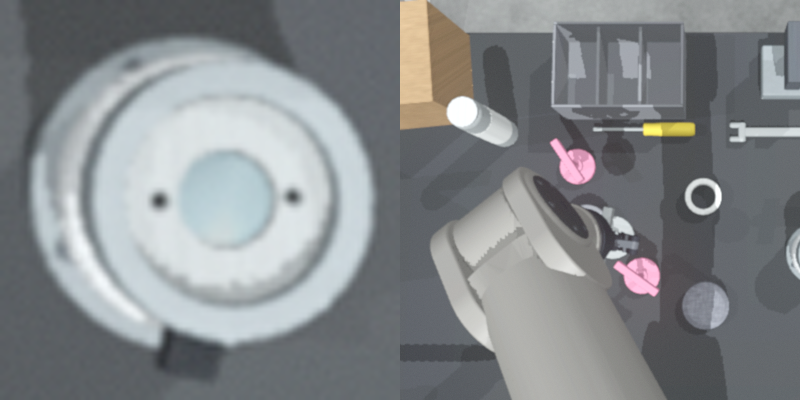

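The lamp's holes now lie nearly level, at crop (159,201) and (293,196), so the ring has turned by about 38–40°. That matches the stop angle. Everything else looks unmoved. Next is putting the spanner back.

Request:
drive_tool(
  commands=[
    {"linear":[-0.003,0.03,0.015],"dr":[0,0.7,-10],"jaw":1},
    {"linear":[-0.009,0.025,0.015],"dr":[0,0.4,-4.9],"jaw":1},
    {"linear":[-0.003,0.012,0.01],"dr":[0,0,0],"jaw":1},
    {"linear":[0,0,0.005],"dr":[0,0,0],"jaw":1},
    {"linear":[0,0,0],"dr":[0,0,0],"jaw":1},
    {"linear":[0,0,0],"dr":[0,0,0],"jaw":1},
  ],
)

```text
clock: 17.4
tcp_pos: [0.5525, 0.2201, 0.1824]
orientation: [-0.166, 3.133, -0.007]
contact_force: [0.6, 0.7, -2.8]
grip_width: 0.0129
```

```bash
python3 -c "
from h import *
plan([.552,.229,.11],186.4,vmax=.02)
"
```

```text
t 17.4 p [0.5525 0.2201 0.1824] x [-0.994 -0.105 -0.004] z [ 0.004 -0.004 -1.   ] yawx -173.95 F [ 0.6  0.7 -2.8] M [0.08 0.01 0.  ] w 0.0129 q [ 0.12  0.52 -0.82  1.76  0.44  1.05  0.82]
[-0.0001, 0.0025, 0.0198] [-0.3, 0.2, -0.3]
[-0.0001, 0.0024, 0.0198] [0.0, 0.0, 0.0]
[-0.0001, 0.0024, 0.0198] [0.0, -0.0, 0.0]
[-0.0001, 0.0016, 0.0129] [0.0, 0.0, 0.0]
end [0.552 0.229 0.11 ]
```

Request:
drive_tool(
  commands=[
    {"linear":[0,0.004,0.02],"dr":[-0.3,0.2,-0.3],"jaw":1},
    {"linear":[0,0.003,0.02],"dr":[0,0,0],"jaw":1},
    {"linear":[0,0.002,0.02],"dr":[0,0,0],"jaw":1},
    {"linear":[0,0,0.012],"dr":[0,0,0],"jaw":1},
    {"linear":[0,0,0],"dr":[0,0,0],"jaw":1},
    {"linear":[0,0,0],"dr":[0,0,0],"jaw":1},
  ],
)

```text
clock: 18.15
tcp_pos: [0.5512, 0.2277, 0.1044]
orientation: [0.171, -3.135, 0.001]
contact_force: [-0.3, -0.8, -2.1]
grip_width: 0.0127
```

```bash
python3 -c "
from h import *
plan([.552,.229,.095],186.4,vmax=.02)
"
```

```text
t 18.15 p [0.5512 0.2277 0.1044] x [-0.994 -0.109  0.002] z [-0.002 -0.001 -1.   ] yawx -173.76 F [-0.3 -0.8 -2.1] M [-0.02  0.02 -0.01] w 0.0127 q [ 0.07  0.62 -0.76  1.81  0.52  0.93  0.75]
[-0.0009, 0.0012, 0.0094] [-0.0, -0.1, -0.2]
end [0.552 0.229 0.095]
```

Request:
drive_tool(
  commands=[
    {"linear":[-0.001,0.0012,0.004],"dr":[0,0,0],"jaw":1},
    {"linear":[0,0,0.004],"dr":[0,0,0],"jaw":1},
    {"linear":[0,0,0],"dr":[0,0,0],"jaw":1},
    {"linear":[0,0,0],"dr":[0,0,0],"jaw":1},
  ],
)

```text
clock: 18.65
tcp_pos: [0.5532, 0.2296, 0.0974]
orientation: [-0.17, 3.136, 0.0]
contact_force: [-0.5, -0.2, -2.6]
grip_width: 0.0123
```

```bash
python3 -c "
from h import *
plan([.552,.229,.0785],186.4,vmax=.02)
"
```

```text
t 18.65 p [0.5532 0.2296 0.0974] x [-0.994 -0.108 -0.001] z [ 0.001  0.    -1.   ] yawx -173.78 F [-0.5 -0.2 -2.6] M [ 0.02 -0.03 -0.01] w 0.0123 q [ 0.06  0.63 -0.76  1.82  0.54  0.91  0.74]
[0.0013, -0.0004, 0.0189] [0.0, 0.1, -0.2]
end [0.552 0.229 0.078]
```

Request:
drive_tool(
  commands=[
    {"linear":[0.0012,-0.0004,0.004],"dr":[0,0,0],"jaw":1},
    {"linear":[0,0,0.005],"dr":[0,0,0],"jaw":1},
    {"linear":[0,0,0.004],"dr":[0,0,0],"jaw":1},
    {"linear":[0,0,0],"dr":[0,0,0],"jaw":1},
    {"linear":[0,0,0],"dr":[0,0,0],"jaw":1},
  ],
)

```text
clock: 19.27
tcp_pos: [0.552, 0.2289, 0.0834]
orientation: [-0.17, 3.136, 0.0]
contact_force: [0.1, 1.4, -2.8]
grip_width: 0.0125
```

```bash
python3 -c "
from h import *
plan([.552,.229,.0785],186.4,vmax=.02)
"
```

```text
t 19.27 p [0.552  0.2289 0.0834] x [-0.994 -0.108 -0.001] z [ 0.001  0.    -1.   ] yawx -173.79 F [ 0.1  1.4 -2.8] M [ 0.   -0.03 -0.01] w 0.0125 q [ 0.05  0.64 -0.75  1.83  0.55  0.89  0.72]
[-0.0, 0.0001, 0.0049] [0.0, 0.1, -0.2]
end [0.552 0.229 0.078]
```

Request:
drive_tool(
  commands=[
    {"linear":[0,0,0.002],"dr":[0,0,0],"jaw":1},
    {"linear":[0,0,0.002],"dr":[0,0,0],"jaw":1},
    {"linear":[0,0,0.0015],"dr":[0,0,0],"jaw":1},
    {"linear":[0,0,0.001],"dr":[0,0,0],"jaw":1},
    {"linear":[0,0,0.0005],"dr":[0,0,0],"jaw":1},
    {"linear":[0,0,0],"dr":[0,0,0],"jaw":1},
  ],
)

```text
clock: 20.02
tcp_pos: [0.5522, 0.229, 0.0762]
orientation: [-0.17, 3.135, 0.0]
contact_force: [-0.2, -0.7, -3.6]
grip_width: 0.0127
```

```bash
python3 -c "
from h import *
st()
"
```

```text
t 20.02 p [0.5522 0.229  0.0762] x [-0.994 -0.108 -0.002] z [ 0.002  0.    -1.   ] yawx -173.79 F [-0.2 -0.7 -3.6] M [-0.02 -0.01  0.03] w 0.0127 q [ 0.05  0.65 -0.74  1.83  0.56  0.88  0.72]
```

Request:
drive_tool(
  commands=[
    {"linear":[0,0,0.0005],"dr":[0,0,0],"jaw":1},
    {"linear":[0,0,0],"dr":[0,0,0],"jaw":1},
  ],
)

```text
clock: 20.27
tcp_pos: [0.5522, 0.2291, 0.0762]
orientation: [-0.17, 3.135, 0.0]
contact_force: [0.3, -0.1, -3.1]
grip_width: 0.0125
```

```bash
python3 -c "
from h import *
st()
"
```

```text
t 20.27 p [0.5522 0.2291 0.0762] x [-0.994 -0.108 -0.002] z [ 0.002  0.    -1.   ] yawx -173.79 F [ 0.3 -0.1 -3.1] M [ 0.01 -0.01 -0.01] w 0.0125 q [ 0.04  0.65 -0.74  1.83  0.56  0.88  0.72]
```

Request:
drive_tool(
  commands=[
    {"linear":[0,0,0.001],"dr":[0,0,0],"jaw":1},
  ],
)

```text
clock: 20.4
tcp_pos: [0.5522, 0.2294, 0.076]
orientation: [-0.17, 3.135, -0.0]
contact_force: [-4.6, -3.5, 11.1]
grip_width: 0.0126
```

```bash
python3 -c "
from h import *
st()
"
```

```text
t 20.4 p [0.5522 0.2294 0.076 ] x [-0.994 -0.108 -0.002] z [ 0.002 -0.    -1.   ] yawx -173.78 F [-4.6 -3.5 11.1] M [-0.73  1.01  0.05] w 0.0126 q [ 0.04  0.65 -0.74  1.83  0.56  0.88  0.72]
```

Seated on the ledge, with the contact felt at the expected height. I'll relax and open.

Request:
drive_tool(
  commands=[
    {"linear":[0,0,0],"dr":[0,0,0],"jaw":1},
    {"linear":[0,0,0],"dr":[0,0,0],"jaw":0.6},
    {"linear":[0,0,0],"dr":[0,0,0],"jaw":0},
    {"linear":[0,0,0],"dr":[0,0,0],"jaw":0},
    {"linear":[0,0,0],"dr":[0,0,0],"jaw":0},
    {"linear":[0,0,0],"dr":[0,0,0],"jaw":0},
  ],
)

```text
clock: 21.15
tcp_pos: [0.5533, 0.2301, 0.0767]
orientation: [-0.17, 3.133, 0.002]
contact_force: [0.2, -0.2, -0.0]
grip_width: 0.0855
```

```bash
python3 -c "
from h import *
st()
cv2.imwrite('pics/w6.png',viewer.grab_frame('wrist')[:,:,::-1])
"
```

```text
t 21.15 p [0.5533 0.2301 0.0767] x [-0.994 -0.108 -0.005] z [ 0.004  0.002 -1.   ] yawx -173.79 F [ 0.2 -0.2 -0. ] M [0.   0.02 0.01] w 0.0855 q [ 0.04  0.65 -0.74  1.83  0.56  0.88  0.72]
```

View pics/w6.png

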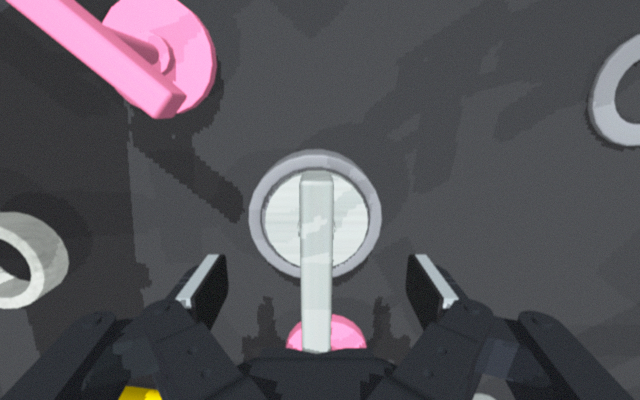

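The bar stands free and upright at (316,260), and the disc sits inside the pocket at (315,216). The open pads are clear, so I go straight up and then back away toward the lamp side to check.

Request:
drive_tool(
  commands=[
    {"linear":[0,0,-0.01],"dr":[0,0,0],"jaw":0},
    {"linear":[0,0,-0.03],"dr":[0,0,0],"jaw":0},
    {"linear":[0,0,-0.04],"dr":[0,0,0],"jaw":0},
    {"linear":[0,0,-0.04],"dr":[0,0,0],"jaw":0},
    {"linear":[0,-0.04,-0.02],"dr":[0,0,0],"jaw":0},
    {"linear":[0,-0.05,0],"dr":[0,0,0],"jaw":0},
    {"linear":[0,-0.05,0],"dr":[0,0,0],"jaw":0},
    {"linear":[0,-0.05,0],"dr":[0,0,0],"jaw":0},
  ],
)

```text
clock: 22.2
tcp_pos: [0.5742, 0.0431, 0.2271]
orientation: [-0.188, 3.126, 0.007]
contact_force: [-0.3, -0.0, 0.2]
grip_width: 0.0856
```

Request:
drive_tool(
  commands=[
    {"linear":[0,-0.02,0],"dr":[0,0,0],"jaw":0},
    {"linear":[0,0,0],"dr":[0,0,0],"jaw":0},
    {"linear":[0,0,0],"dr":[0,0,0],"jaw":0},
    {"linear":[0,0,0],"dr":[0,0,0],"jaw":0},
  ],
)

```text
clock: 22.7
tcp_pos: [0.5768, 0.0203, 0.2288]
orientation: [-0.181, 3.125, 0.005]
contact_force: [0.0, -0.4, -0.1]
grip_width: 0.0858
```

```bash
python3 -c "
from h import *
st()
s=viewer.grab_frame('scene')[:,:,::-1];t=viewer.grab_frame('top')[:,:,::-1]
cv2.imwrite('pics/s7.png',s);cv2.imwrite('pics/t7.png',t)
"
```

```text
t 22.7 p [0.5768 0.0203 0.2288] x [-0.993 -0.115 -0.012] z [ 0.012  0.004 -1.   ] yawx -173.38 F [ 0.  -0.4 -0.1] M [0.   0.03 0.01] w 0.0858 q [ 0.5   0.43 -0.83  1.76  0.36  1.09  1.23]
```

View pics/s7.png

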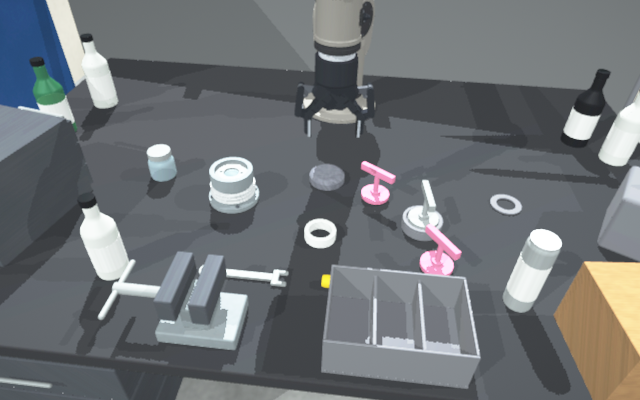

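View pics/t7.png

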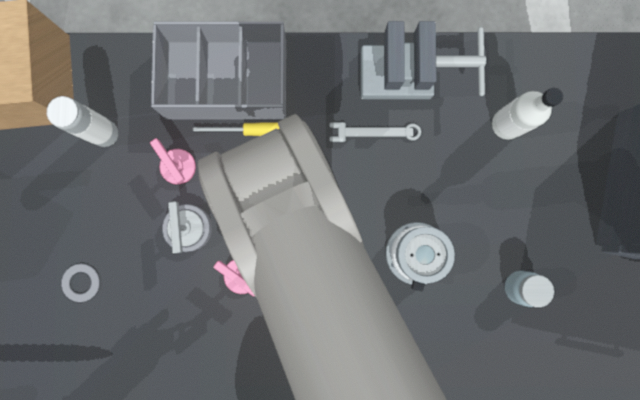

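```bash
python3 -c "
from h import *
a=cv2.imread('pics/t7.png')
f=lambda cx,cy:(380+(cx+.5)/5-.5,215+(cy+.5)/5-.5)
c=cv2.resize(a[215:295,380:460],None,fx=5,fy=5,interpolation=cv2.INTER_CUBIC);g=cv2.cvtColor(c,cv2.COLOR_BGR2GRAY).astype(float)
P=[]
for x,y in[(159,201),(293,196)]:
    w=np.clip(130-g[y-12:y+13,x-12:x+13],0,None);yy,xx=np.mgrid[y-12:y+13,x-12:x+13];P.append(ray('top',f((w*xx).sum()/w.sum(),(w*yy).sum()/w.sum()),.076))
d=P[1]-P[0];print(P,np.linalg.norm(d),np.degrees(np.arctan2(d[1],d[0])))
cv2.imwrite('pics/t7c.png',np.hstack([c,cv2.resize(a[190:270,145:225],None,fx=5,fy=5,interpolation=cv2.INTER_CUBIC)]))
"
```

```text
[array([ 0.50236118, -0.19366301,  0.076     ]), array([ 0.50396393, -0.24167262,  0.076     ])] 0.04803634855636415 -88.08795302363741
```

View pics/t7c.png

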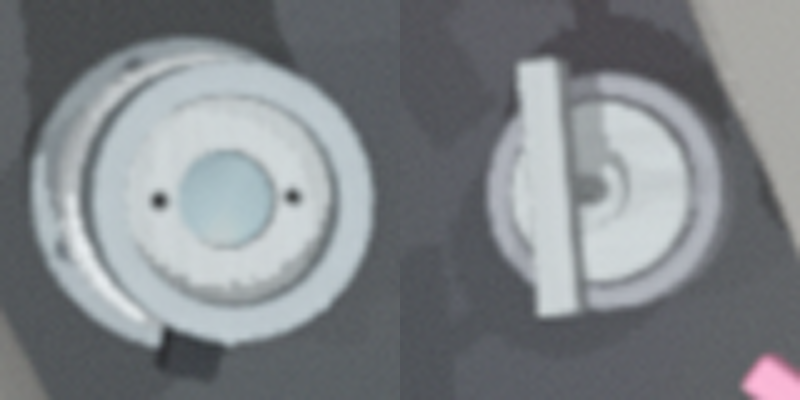

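```bash
python3 -c "
from bench import job
print(job.hand_in())"
```

```text
the job is handed in; nothing more can be done
None
```

The lens ring is turned clockwise to its stop, the spanner is back upright in its stand, and I handed the job in at about 23 s on the clock. The hand-in reported no verdict.

- **Fit:** The pins dropped in on the first try. The disc settled at the height expected for pins fully in, with about 1 N of push on the ring.
- **Turn:** The ring turned against a steady 0.16 N·m or so. The torque then climbed to about 0.39 N·m, which is the stop. That works out to about 17 N on the lamp, under the 20 N limit.
- **Release:** I unwound the gasket's twist until the torque read about zero, then lifted out.
- **Ring angle:** The last top picture puts the line through the holes at −88.1°, from about −51° at the start. My estimate from the torque and pin play was between −88° and −92°, so the two agree within the picture's error.
- **Spanner and bench:** The last pictures show the spanner seated and upright, the pink look-alikes and everything else in view where they were, and the gripper open and touching nothing. In the top view the arm covers part of one pink look-alike and the yellow tool, but both look unmoved in the scene view.
- **Not clean:** Seating the spanner pressed its stand with about 14 N for a moment, and the turn showed small side forces of 1–2 N.

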